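# Third hand on a fuel pump: seat the sprung pump module and hold it down for the screws

### The arm

A 6-joint arm with a two-finger parallel gripper is mounted at the origin on the work surface. World frame = base frame: x ahead of the robot, y to its left, z up, the work surface at z = 0. Lengths are in m, angles in rad, forces in N, time in s.
With the tool pointing down it reaches from about 0.3 to 0.75 m from the base axis. Payload 8.5 kg.
Tool frame: the origin (TCP) lies midway between the tips of the shut fingers; the grasp point (between the pads) lies 19 mm behind it; z points along the fingers, y is the direction in which the jaws open and shut (so a half turn about z gives the same grasp; the last joint's range is limited). The gripper opens to 85 mm and grips with 20 to 120 N. Pads are 22 mm wide; open, the fingers measure 114 mm over their backs; the gripper's body (76 mm by 85 mm) begins 54 mm behind the grasp point. The pads swing forward as they close: fully open they stand 13 mm farther back than shut.
Start: joints at [-1.418, 0.381, 1.297, -0, 1.464, -0.215], TCP at [0.198, -0.513, 0.231] pointing down, gripper open.
Joint ranges: [-3.11, 3.11], [-0.89, 2.33], [0.22, 2.48], [-1.42, 4.56], [0.17, 2.85], [-2.88, 2.88]. Speed limits (rad/s): [2.39, 2.39, 3.14, 3.14, 3.14, 3.14].

### API

Orientations are given as a rotation vector (axis times angle).
In Python, from cell import r gives the robot as it stands.
- The arm moves only by the tool drive_tool, never from a script. Its argument "series" is a list of rows, each an object with "twist": the turn, a rotation vector about the tool's x, y, z in rad, a list of three; "offset": the shift along the tool's x, y, z in mm, a list of three; "claw": the closure in counts, from 0 (fully open) to 255 (shut). A call has 1 to 20 rows; each row is the pose to reach, as a shift and turn from the pose commanded when the call began, along the tool's axes at that moment; what a row does not reach only later rows make up. A row lasts 1/12 s, in which the tool goes at most 41.7 mm and 7.16 degrees, less where a joint would pass 70% of its speed; a pose out of reach is approached as far as the arm can. A call with a gripper value outside its range is refused whole. The fingers move at their own pace and stop on an object; "squeeze" is the grip in N (left out, the last holds). Time passes only in rows, so rows that repeat a pose let the fingers close. It gives the time, the measured TCP pose, the force and the opening at its end, in the units of the state.
- r.get_obs(): the state, without advancing time (a new reading comes with each control period).
- r.capture(name): name is "scene" or "top" or "wrist"; returns the picture (420x560x3 uint8, blue, green, red); there is no depth.
- r.get_calibration(name): a dict with "mtx" (3x3 intrinsics, pixels), "dist" ([k1, k2, p1, p2, k3] as OpenCV has them; the pictures are not rectified), "extrinsics" (4x4, takes a point from camera to world coordinates); the wrist camera has in their place "tool_from_camera" (4x4, takes a point from camera to tool coordinates, whose origin is the TCP and whose axes are the flange's). Camera axes: x right, y down, z forward; pixel columns grow to the right and rows downward; lengths in m; the calibration is good to about 2 mm. A picture is of the moment at which its call begins: read the wrist's pose just before it. get_calibration takes no time and is no camera call.
- r.close_job(): hands the job in, once; it reports no verdict.
The state is a dict: "clock": time; "joint_positions": joint angles; "joint_velocities": joint speeds; "tau": joint torques, N m; "ee_pos": TCP position; "tcp_rot": TCP orientation; "force": force on the tool from outside, world axes, zero at the start; "torque": the same for the moment, N m; "gripper_width": opening from 0.0 (shut) to 1.0 (fully open).
Only numpy, scipy, OpenCV 4.12 (cv2) and the standard library are available. Lean on these libraries where they do the work, as an engineer would, in place of code of your own. Each camera call takes 0.05 s, during which the arm holds its last target. There are 200 camera calls.

### The job

Fit the fuel pump module in the tank: pick it up, lower its pot into the round opening, turned so that the tab on its flange drops into the notch of the neck collar, and press the flange gently down onto the rubber seal against its spring. Keep pushing straight down with a steady hand force of about 15 N while I put the screws in: hold that for a good three seconds and finish while still holding and pressing. Leave the other things on the bench where they are.

Things in the scene. Friction and masses are not known exactly. Their poses are not given: they have to be found in the camera images.
- module: Fuel pump module, loose, upright on its pot. Origin: centre of the flange's UNDERSIDE, z up, 122 mm above the bench at the start. Flange: cream nylon disc 120 mm across, 8 mm thick, six screw holes near the rim. Flange part 0.25 kg, pot 0.30 kg, give or take a quarter. Below the flange, on two guide rods, hangs a black round pot, 72 mm in diameter, 65 mm tall.
- grip (a point): Middle of the cream block to grip on top of the flange, on the axis: 46 mm along module x, 30 mm along y, 8 to 44 mm above the flange's underside (this point: 30 mm). Grip it across y; the flange beside it is flat. A black plug socket sticks out of the block to +x (to 40 mm from the axis), a thin outlet pipe to -x (to 62 mm, at 22 mm above the underside).
- tab (a point): On the flange's tab, 66 mm from the axis along module +x, level with the flange's underside. The tab is 14 mm wide, as thick as the flange, and ends 74 mm from the axis.
- pot (a joint): How far (m) the pot has slid up towards the flange; 0 = fully out (pot foot 122 mm below the flange's underside), up to 0.035. A spring pushes the pot out with 4.5 N at 0 plus 0.3 N per mm.
- foot (a point): Centre of the underside of the module's pot, on the module's axis.
- tank: Black moulded fuel tank, fixed, 220 mm along its x, 300 mm along y (340 mm over the mounting ears), origin at the centre of its underside, z up. In the middle of its top is the neck. A filler cap at x -45, y +114 mm reaches 140 mm above the bench.
- neck (a point): Centre of the neck at seat level: a flat steel seat, 120 mm above the bench, around a round well 84 mm in diameter with its floor 12 mm above the bench (the pot meets the floor when the flange's underside is still 14 mm above the seat). Round the seat stands a collar, 126 mm inside, 138 mm outside diameter, 8 mm tall, broken by one notch.
- notch (a point): Middle of the collar's only notch, 66 mm from the neck's centre along the tank's +x, at seat level. The notch is 22 mm wide, open at the top and outward, with a short rib running outward on each side to 80 mm from the centre, as tall as the collar. The flange goes down inside the collar only with its tab in the notch.
- seal: Black rubber seal ring lying on the seat, 88 mm inside, 100 mm outside diameter, 4 mm thick; origin at the centre of its underside, which sinks as the seal is squeezed (1 mm for each 4 N, 4 mm at most). At a hand force of 15 N the seal carries about 9 N (the spring takes about 8 N, the flange's weight gives back 2.5 N) and the flange's underside is about 2 mm above the seat.
- oil_filter: Bystander: white oil filter canister, 76 mm in diameter, 88 mm tall, upright; origin at the centre of its underside.
- spray_can: Bystander: spray can, 65 mm in diameter, 160 mm tall, upright; origin at the centre of its underside.
- screw_dish: Bystander: steel dish with the screws, 100 mm in diameter, 22 mm tall; origin at the centre of its underside.
- screwdriver: Bystander: screwdriver 200 mm long lying on the bench, along its x; origin under its middle.
- spanner: Bystander: spanner 190 mm long lying on the bench, along its x; origin under its middle.
- pulley: Bystander: steel belt pulley, 80 mm in diameter, 30 mm tall, lying flat; origin at the centre of its underside.
- bottle: Bystander: white bottle with a black cap, 64 mm in diameter, 165 mm tall, upright; origin at the centre of its underside.
Things that resemble listed ones, but are neither listed nor needed, are in the scene too. What is meant by the module is not purple or turquoise, and is the larger of those in its own colour.

How it is judged:
By the outcome, as a careful person would: the job done as asked, in the order asked, and still so for the second after the job is handed in, while the arm keeps its last pose, push and grip.
It also fails if it takes over 45 s, if anything falls off the work surface, if the arm or the gripper's body presses on something with over 40 N, if the wrist force passes 120 N, or if a joint passes its speed limit or range.

## Working session

There is one attempt and no reset: what is moved stays moved. The work goes in short steps, Python scripts to look and compute and a tool call to move; the robot and the scene stay as the last step left them, time stands still between calls to the robot, and variables do not carry over. Pictures are saved under pics/ and viewed, about 8 in all and at most 12, crops included, and the job is handed in when it is done.

Besides the shell and the picture viewer there is one more tool, called after "Request:" as name(argument=value, ...), one argument or row to a line, values as JSON. drive_tool: Moves the arm, as the interface text tells. Its arguments: {"type":"object","properties":{"series":{"type":"array","items":{"type":"object","properties":{"twist":{"type":"array","items":{"type":"number"}},"offset":{"type":"array","items":{"type":"number"}},"claw":{"type":"number"}}}},"squeeze":{"type":"number"}},"required":["series"]}

```bash
mkdir -p pics; ls
python3 - <<'E'
from cell import r
import cv2,numpy as np
np.set_printoptions(precision=4,suppress=True)
o=r.get_obs();print(o)
for n in("scene","top","wrist"):
    cv2.imwrite(f"pics/{n}0.png",r.capture(n))
    print(n,r.get_calibration(n))
E
```

```text
pics
{'clock': 0.0, 'joint_positions': array([-1.4183,  0.3812,  1.2983, -0.    ,  1.4636, -0.2153]), 'joint_velocities': array([-0.001 , -0.0017,  0.0013, -0.0011,  0.0009, -0.0003]), 'tau': array([  0.0016, -44.8459, -23.1278,  -0.0001,   0.0047,  -0.    ]), 'ee_pos': array([ 0.1977, -0.5129,  0.2307]), 'tcp_rot': array([-3.0871, -0.5742, -0.0001]), 'force': array([-0.13  , -0.2925, -0.1352]), 'torque': array([ 0.0209,  0.0115, -0.0186]), 'gripper_width': 0.9991757612069838}
scene {'mtx': array([[394.8048,   0.    , 281.3115],
       [  0.    , 394.8048, 210.6084],
       [  0.    ,   0.    ,   1.    ]]), 'dist': array([-0.0009,  0.    ,  0.    ,  0.    ,  0.    ]), 'extrinsics': array([[-0.0752,  0.8517, -0.5186,  1.0137],
       [ 0.9971,  0.0686, -0.032 , -0.1278],
       [ 0.0083, -0.5196, -0.8544,  1.0145],
       [ 0.    ,  0.    ,  0.    ,  1.    ]])}
top {'mtx': array([[469.7128,   0.    , 278.2728],
       [  0.    , 469.7128, 217.7747],
       [  0.    ,   0.    ,   1.    ]]), 'dist': array([-0.0788,  0.    ,  0.    ,  0.    ,  0.    ]), 'extrinsics': array([[ 0.0632, -0.9721,  0.2261,  0.1714],
       [-0.998 , -0.0627,  0.0094, -0.1512],
       [ 0.005 , -0.2262, -0.9741,  1.5252],
       [ 0.    ,  0.    ,  0.    ,  1.    ]])}
wrist {'mtx': array([[336.5811,   0.    , 286.025 ],
       [  0.    , 336.5811, 209.7424],
       [  0.    ,   0.    ,   1.    ]]), 'dist': array([-0.0827,  0.    ,  0.    ,  0.    ,  0.    ]), 'tool_from_camera': array([[ 0.001 , -0.9551, -0.2964,  0.0752],
       [ 1.    ,  0.0008,  0.0008,  0.0002],
       [-0.0005, -0.2964,  0.9551, -0.1419],
       [ 0.    ,  0.    ,  0.    ,  1.    ]])}
```

View pics/scene0.png

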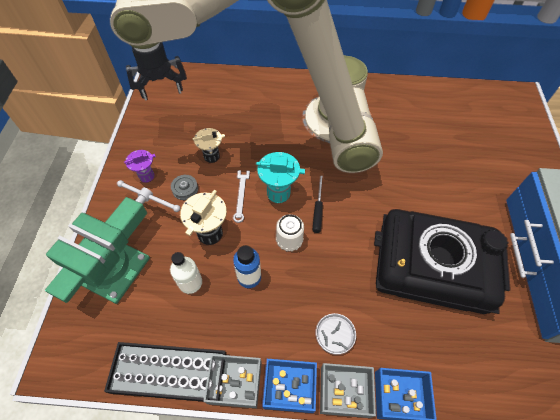

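View pics/top0.png

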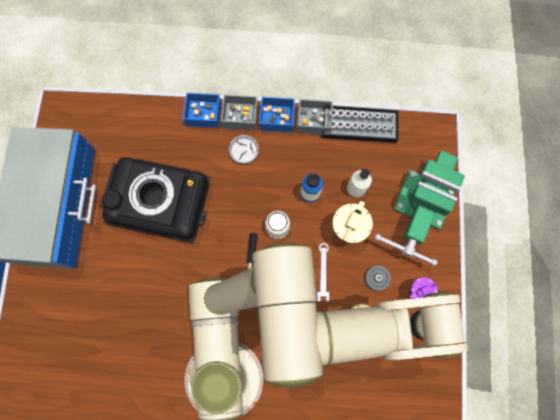

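The scene shows these module-like things, by scene pixel: large cream (205,215), small cream (209,140), purple (140,162) and turquoise (280,175). I choose the large cream one, at top (352,222). The tank is at scene (445,255), top (155,197). Next is a close crop of both.

```bash
cat > h.py <<'E'
import cv2,numpy as np
from cell import r
np.set_printoptions(precision=4,suppress=True)
from scipy.spatial.transform import Rotation as R
def cam(n,o=None):
    c=r.get_calibration(n)
    if n=="wrist":
        T=np.eye(4);T[:3,:3]=R.from_rotvec(o["tcp_rot"]).as_matrix();T[:3,3]=o["ee_pos"]
        return c["mtx"],c["dist"],T@c["tool_from_camera"]
    return c["mtx"],c["dist"],c["extrinsics"]
def rays(C,px):
    p=cv2.undistortPoints(np.float64(px).reshape(-1,1,2),C[0],C[1]).reshape(-1,2)
    d=np.c_[p,np.ones(len(p))]@C[2][:3,:3].T
    return C[2][:3,3],d/np.linalg.norm(d,axis=1)[:,None]
def onz(C,px,z):
    o,d=rays(C,px);return o+d*((z-o[2])/d[:,2])[:,None]
def cross(C1,p1,C2,p2):
    a,u=rays(C1,[p1]);b,v=rays(C2,[p2]);u,v=u[0],v[0]
    s=np.linalg.lstsq(np.c_[u,-v],b-a,rcond=None)[0]
    P,Q=a+s[0]*u,b+s[1]*v;return (P+Q)/2,np.linalg.norm(P-Q)
def proj(C,X):
    T=np.linalg.inv(C[2]);return cv2.projectPoints(np.float64(X).reshape(-1,3),cv2.Rodrigues(T[:3,:3])[0],T[:3,3],C[0],C[1])[0].reshape(-1,2)
E
python3 - <<'E'
import cv2,numpy as np
s=cv2.imread("pics/scene0.png");t=cv2.imread("pics/top0.png")
f=lambda im,x,y,w,h,W,H:cv2.resize(im[y:y+h,x:x+w],(W,H),interpolation=cv2.INTER_CUBIC)
a=np.hstack([f(s,165,180,80,60,400,300),f(t,312,192,80,60,400,300)])
b=np.hstack([f(s,370,200,140,105,400,300),f(t,92,145,120,90,400,300)])
cv2.imwrite("pics/crop1.png",np.vstack([a,b]))
E
```

```text
(no output)
```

View pics/crop1.png

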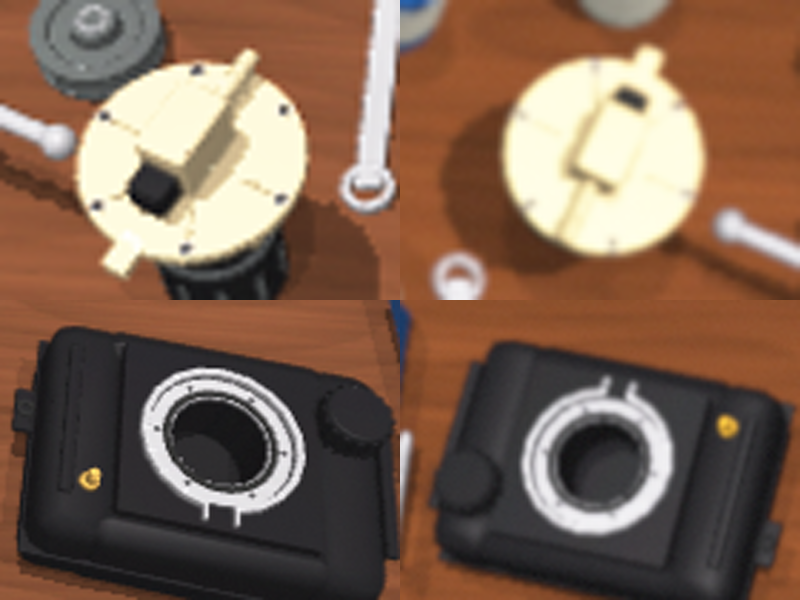

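The crop shows the large cream module, with its tab at scene (189,232) / top (362,204) beside the black socket. The notch is at scene (448,274) / top (158,170). Now I'll measure from both views.

```bash
cat > m1.py <<'E'
from h import *
S,T=cam("scene"),cam("top");s=cv2.imread("pics/scene0.png");t=cv2.imread("pics/top0.png")
def ell(im,roi,fn,k=7):
    x,y,w,h=roi;c=im[y:y+h,x:x+w];m=fn(c)
    m=cv2.resize(m,None,fx=4,fy=4,interpolation=cv2.INTER_CUBIC);m=(m>127).astype(np.uint8)*255
    m=cv2.morphologyEx(m,cv2.MORPH_CLOSE,np.ones((25,25)))
    m=cv2.morphologyEx(m,cv2.MORPH_OPEN,cv2.getStructuringElement(2,(57,57)))
    cs=max(cv2.findContours(m,0,1)[0],key=cv2.contourArea)
    pts=(cv2.convexHull(cs).reshape(-1,2)+.5)/4-.5+[x,y]
    return cv2.fitEllipse(np.float32(pts)),pts
def circ(p):
    A=np.c_[2*p[:,:2],np.ones(len(p))];q=np.linalg.lstsq(A,(p[:,:2]**2).sum(1),rcond=None)[0]
    return q[:2],np.sqrt(q[2]+q[:2]@q[:2])
cream=lambda c:((c[...,2]>130)&(c[...,2].astype(int)-c[...,0]>15)&(c[...,1].astype(int)>c[...,2]*.8)).astype(np.uint8)*255
white=lambda c:((c.min(2)>110)).astype(np.uint8)*255
for nm,fn,rs,rt,z in(("flange",cream,(165,180,80,60),(312,192,80,60),.128),("collar",white,(400,210,100,70),(120,160,60,60),.128)):
    e,p=ell(s,rs,fn);e2,p2=ell(t,rt,fn)
    print(nm,e,e2);print(cross(S,e[0],T,e2[0]))
    print(circ(onz(S,p,z)),circ(onz(T,p2,z)))
print("tab",cross(S,(189.4,231.6),T,(361.6,204.4)),"notch",cross(S,(447.7,274.2),T,(158,170.5)))
E
python3 m1.py
```

```text
flange ((204.41529846191406, 210.93325805664062), (39.2457160949707, 43.35393524169922), 94.56686401367188) ((352.1830749511719, 222.82582092285156), (39.564762115478516, 40.85630416870117), 119.30301666259766)
(array([ 0.4938, -0.3627,  0.1297]), np.float64(0.0022277613677572994))
(array([ 0.4924, -0.3631]), np.float64(0.05927895692311546)) (array([ 0.495 , -0.3642]), np.float64(0.062260945280472046))Traceback (most recent call last):
  File "m1.py", line 17, in <module>
    e,p=ell(s,rs,fn);e2,p2=ell(t,rt,fn)
        ~~~^^^^^^^^^
  File "m1.py", line 8, in ell
    cs=max(cv2.findContours(m,0,1)[0],key=cv2.contourArea)
ValueError: max() iterable argument is empty
```

```bash
python3 - <<'E'
s=open('m1.py').read()
s=s.replace("    m=cv2.morphologyEx(m,cv2.MORPH_OPEN","    cv2.drawContours(m,[max(cv2.findContours(m,0,1)[0],key=cv2.contourArea)],-1,255,-1)\n    m=cv2.morphologyEx(m,cv2.MORPH_OPEN")
open('m1.py','w').write(s)
E
python3 m1.py
```

```text
flange ((202.51695251464844, 212.2672119140625), (40.037349700927734, 47.591190338134766), 68.28718566894531) ((352.1830749511719, 222.82582092285156), (39.564762115478516, 40.85630416870117), 119.30301666259766)
(array([ 0.4953, -0.3658,  0.1248]), np.float64(0.002495855864687864))
(array([ 0.4953, -0.3662]), np.float64(0.061750975268632824)) (array([ 0.495 , -0.3642]), np.float64(0.062260945280472046))
collar ((447.5577087402344, 248.72227478027344), (47.52155303955078, 59.9932746887207), 118.26232147216797) ((150.84132385253906, 192.61395263671875), (43.75312423706055, 46.70718765258789), 49.746742248535156)
(array([0.5512, 0.2629, 0.124 ]), np.float64(0.0014796862708773225))
(array([0.5507, 0.2601]), np.float64(0.07009187980539172)) (array([0.5511, 0.2627]), np.float64(0.07204788734553697))
tab (array([ 0.5551, -0.3911,  0.125 ]), np.float64(0.0020596942116454116)) notch (array([0.6229, 0.2491, 0.1304]), np.float64(0.0015141446420739706))
```

```bash
cat >> h.py <<'E'
def go(x,y,z,yaw,show=True):
    o=r.get_obs();A=R.from_rotvec(o["tcp_rot"]);B=R.from_euler("z",yaw)*R.from_rotvec([np.pi,0,0])
    off=A.inv().apply(np.array([x,y,z])-o["ee_pos"])*1000;tw=(A.inv()*B).as_rotvec()
    print("offset",off.round(1),"twist",tw.round(4),"now",o["ee_pos"],"F",o["force"],"t",round(o["clock"],2),"w",round(o["gripper_width"],3))
E
python3 -c "
from h import *
go(.495,-.364,.31,-.42)"
```

```text
offset [331.  -32.3 -79. ] twist [-0.0011  0.0002  0.7878] now [ 0.1977 -0.513   0.2309] F [-0.024  -0.3609  0.0789] t 0.15 w 1.002
```

Request:
drive_tool(
  series=[
    {"offset": [0, 0, -40], "twist": [0, 0, 0]},
    {"offset": [331, -32, -79], "twist": [0, 0, 0.788]},
    {"offset": [331, -32, -79], "twist": [0, 0, 0.788]},
    {"offset": [331, -32, -79], "twist": [0, 0, 0.788]},
    {"offset": [331, -32, -79], "twist": [0, 0, 0.788]},
    {"offset": [331, -32, -79], "twist": [0, 0, 0.788]},
    {"offset": [331, -32, -79], "twist": [0, 0, 0.788]},
    {"offset": [331, -32, -79], "twist": [0, 0, 0.788]},
    {"offset": [331, -32, -79], "twist": [0, 0, 0.788]},
    {"offset": [331, -32, -79], "twist": [0, 0, 0.788]},
    {"offset": [331, -32, -79], "twist": [0, 0, 0.788]},
    {"offset": [331, -32, -79], "twist": [0, 0, 0.788]},
    {"offset": [331, -32, -79], "twist": [0, 0, 0.788]},
    {"offset": [331, -32, -79], "twist": [0, 0, 0.788]},
  ],
)

```text
validation failed for argument at $.se...
```

Run:
```python
from h import *
import pickle
go(.495,-.364,.31,-.42)
o=r.get_obs();im=r.capture("wrist");cv2.imwrite("pics/w1.png",im);pickle.dump(o,open("w1.pkl","wb"))
C=cam("wrist",o);print(C[2])
print(proj(C,[[.495,-.364,.130],[.555,-.391,.13]]))
```

```text
offset [331.  -32.3 -79. ] twist [-0.0011  0.0002  0.7878] now [ 0.1977 -0.513   0.2309] F [-0.024  -0.3609  0.0789] t 0.15 w 1.002
[[ 0.3605 -0.8909 -0.2764  0.268 ]
 [-0.9328 -0.3444 -0.1063 -0.4864]
 [-0.0005  0.2962 -0.9551  0.3728]
 [ 0.      0.      0.      1.    ]]
[[ 240.4354 -238.3419]
 [ 302.2594 -190.2556]]
```

View pics/w1.png

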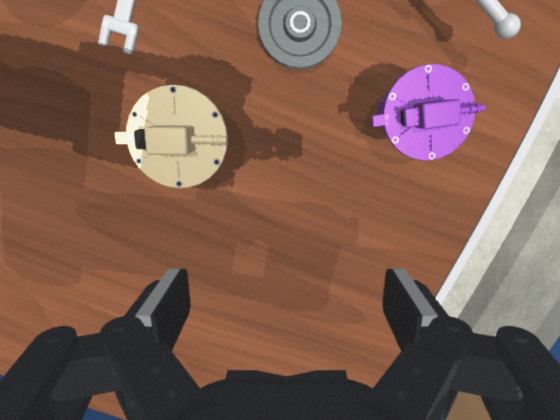

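The move was refused, so the wrist picture is still from the start pose. It shows the small cream decoy at (178,137) and the purple one at (430,112). I'll retry with the claw value in each row.

Request:
drive_tool(
  series=[
    {"offset": [0, 0, -40], "twist": [0, 0, 0], "claw": 0},
    {"offset": [331, -32, -79], "twist": [0, 0, 0.788], "claw": 0},
    {"offset": [331, -32, -79], "twist": [0, 0, 0.788], "claw": 0},
    {"offset": [331, -32, -79], "twist": [0, 0, 0.788], "claw": 0},
    {"offset": [331, -32, -79], "twist": [0, 0, 0.788], "claw": 0},
    {"offset": [331, -32, -79], "twist": [0, 0, 0.788], "claw": 0},
    {"offset": [331, -32, -79], "twist": [0, 0, 0.788], "claw": 0},
    {"offset": [331, -32, -79], "twist": [0, 0, 0.788], "claw": 0},
    {"offset": [331, -32, -79], "twist": [0, 0, 0.788], "claw": 0},
    {"offset": [331, -32, -79], "twist": [0, 0, 0.788], "claw": 0},
    {"offset": [331, -32, -79], "twist": [0, 0, 0.788], "claw": 0},
    {"offset": [331, -32, -79], "twist": [0, 0, 0.788], "claw": 0},
    {"offset": [331, -32, -79], "twist": [0, 0, 0.788], "claw": 0},
    {"offset": [331, -32, -79], "twist": [0, 0, 0.788], "claw": 0},
  ],
)

```text
clock: 1.37
ee_pos: [0.4942, -0.365, 0.3102]
tcp_rot: [-3.072, 0.657, 0.001]
force: [-0.8, 0.1, -0.2]
gripper_width: 1.001
```

Run:
```python
from h import *
import pickle
go(.495,-.364,.31,-.42)
o=r.get_obs();im=r.capture("wrist");cv2.imwrite("pics/w2.png",im);pickle.dump(o,open("w2.pkl","wb"))
C=cam("wrist",o)
print(proj(C,[[.495,-.364,.130],[.555,-.391,.13],[.495,-.364,.166]]))
```

```text
offset [ 0.4 -1.2  0.2] twist [-0.      0.0005 -0.0016] now [ 0.4942 -0.365   0.3102] F [-0.8473  0.1428 -0.178 ] t 1.37 w 1.001
[[283.9702 185.6145]
 [284.0129 116.5467]
 [283.7812 194.9431]]
```

View pics/w2.png

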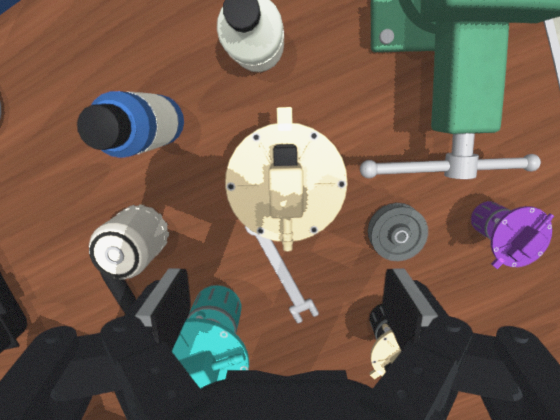

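The module is centred, with the flange at about (286,182), tab (285,115), holes near the rim and the pipe at (288,240). Next I'll fit it.

```bash
cat > m2.py <<'E'
from h import *
import pickle
def fit(png,pkl,z=.130):
    im=cv2.imread(png);C=cam("wrist",pickle.load(open(pkl,"rb")))
    I=im.astype(int);m=((I[...,2]>120)&(I[...,2]-I[...,0]>15)&(I[...,1]>I[...,2]*.8)).astype(np.uint8)*255
    m=cv2.morphologyEx(m,cv2.MORPH_CLOSE,np.ones((3,3)))
    n,l,st,ce=cv2.connectedComponentsWithStats(m);k=1+st[1:,4].argmax();m=(l==k).astype(np.uint8)*255
    c=max(cv2.findContours(m,0,cv2.CHAIN_APPROX_NONE)[0],key=cv2.contourArea)
    f=np.zeros_like(m);cv2.drawContours(f,[c],-1,255,-1)
    d=cv2.morphologyEx(f,cv2.MORPH_OPEN,cv2.getStructuringElement(2,(41,41)))
    e=cv2.fitEllipse(max(cv2.findContours(d,0,1)[0],key=cv2.contourArea))
    t=cv2.subtract(f,cv2.dilate(d,np.ones((3,3))));n,l,st,ce=cv2.connectedComponentsWithStats(t)
    tabs=[(ce[i],st[i]) for i in range(1,n) if st[i,4]>40]
    g=cv2.cvtColor(im,6);holes=[]
    n,l,st,ce=cv2.connectedComponentsWithStats(((g<110)&(cv2.erode(d,np.ones((5,5)))>0)).astype(np.uint8))
    for i in range(1,n):
        p=onz(C,[ce[i]],z)[0]
        if 4<st[i,4]<60: holes.append(p)
    return C,e,tabs,np.array(holes)
if __name__=="__main__":
    C,e,tabs,h=fit("pics/w2.png","w2.pkl");c=onz(C,[e[0]],.13)[0]
    print(e,c);print("tabs",tabs)
    for t,_ in tabs:
        v=onz(C,[t],.13)[0]-c;print(np.linalg.norm(v),np.arctan2(v[1],v[0]))
    for p in h: print(p-c,np.linalg.norm(p-c),np.degrees(np.arctan2(*(p-c)[1::-1])))
    S,T=cam("scene"),cam("top")
    print("wrist x top",cross(C,e[0],T,(352.18,222.83)),"x scene",cross(C,e[0],S,(204.4,210.9)))
E
python3 m2.py
```

```text
((286.0164794921875, 180.9723663330078), (117.63872528076172, 121.88304901123047), 107.67855072021484) [ 0.4984 -0.3677  0.13  ]
tabs [(array([284.2773, 113.3045]), array([276, 107,  17,  14, 220], dtype=int32)), (array([252.9412, 232.3725]), array([248, 229,  10,  11,  51], dtype=int32)), (array([287.4865, 246.8514]), array([282, 243,  11,   9,  74], dtype=int32))]
0.06409995807775928 -0.39549693993122886
0.0634724224120614 2.1579074563910576
0.06978061546194592 2.7428455550480226
[0.0507 0.0088 0.    ] 0.05146417610095253 9.886359234362047
[ 0.0296 -0.0416  0.    ] 0.05103817164652341 -54.57289995231164
[-0.0246 -0.0484  0.    ] 0.05427741520866742 -116.89764991795174
[0.0177 0.052  0.    ] 0.05496955155860383 71.21424999935812
[-0.0576 -0.005   0.    ] 0.05782841765083024 -175.05757526797618
wrist x top (array([ 0.4963, -0.3661,  0.1181]), np.float64(0.0012681339506748505)) x scene (array([ 0.4953, -0.3647,  0.1275]), np.float64(0.007507006544454228))
```

```bash
python3 -c "
from h import *
go(.495,-.366,.25,-.398)"
```

```text
offset [ 1.2  0.5 60.3] twist [-0.0001  0.0003 -0.0239] now [ 0.4941 -0.365   0.3103] F [-0.4723 -0.5069  0.1499] t 1.42 w 1.001
```

Request:
drive_tool(
  series=[
    {"offset": [1.2, 0.5, 30], "twist": [0, 0, -0.024], "claw": 0},
    {"offset": [1.2, 0.5, 60], "twist": [0, 0, -0.024], "claw": 0},
    {"offset": [1.2, 0.5, 60], "twist": [0, 0, -0.024], "claw": 0},
    {"offset": [1.2, 0.5, 60], "twist": [0, 0, -0.024], "claw": 0},
  ],
)

```text
clock: 1.75
ee_pos: [0.4952, -0.3656, 0.25]
tcp_rot: [-3.078, 0.62, 0.003]
force: [0.2, -0.2, 0.7]
gripper_width: 0.999
```

Run:
```python
from h import *
import pickle
from m2 import fit
o=r.get_obs();cv2.imwrite("pics/w3.png",r.capture("wrist"));pickle.dump(o,open("w3.pkl","wb"))
A,e,tabs,h=fit("pics/w2.png","w2.pkl");B,e3,tabs3,h3=fit("pics/w3.png","w3.pkl")
print(h,h3,sep="\n");print("tabs",[t[0] for t in tabs3])
pa,pb=proj(A,h),proj(B,h3)
for i,p in enumerate(h):
    if len(h3)==0:break
    j=np.linalg.norm(h3-p,axis=1).argmin()
    if np.linalg.norm(h3[j]-p)<.012: print(cross(A,pa[i],B,pb[j]))
go(.495,-.366,.135,-.398)
```

```text
[[ 0.5491 -0.3589  0.13  ]
 [ 0.528  -0.4093  0.13  ]
 [ 0.4739 -0.4161  0.13  ]
 [ 0.5161 -0.3157  0.13  ]
 [ 0.4408 -0.3727  0.13  ]]
[[ 0.549  -0.359   0.13  ]
 [ 0.5279 -0.4092  0.13  ]
 [ 0.5161 -0.3158  0.13  ]
 [ 0.4739 -0.4159  0.13  ]
 [ 0.4622 -0.3226  0.13  ]
 [ 0.441  -0.3726  0.13  ]]
tabs [array([286.0312, 116.0344]), array([285.5147, 276.3676])]
(array([ 0.549 , -0.3588,  0.1287]), np.float64(0.00020842779410171384))
(array([ 0.5282, -0.4092,  0.1319]), np.float64(0.00013056268056637108))
(array([ 0.4735, -0.4161,  0.1289]), np.float64(0.00019966136856122243))
(array([ 0.5158, -0.3153,  0.1284]), np.float64(0.00011837567321640938))
(array([ 0.4401, -0.3725,  0.1281]), np.float64(0.00014852059734065155))
offset [ -0.8   0.3 116.7] twist [ 0.0005 -0.001   0.0007] now [ 0.4958 -0.366   0.2517] F [ 0.515  -0.2686  0.2641] t 1.8 w 1.001
```

Request:
drive_tool(
  series=[
    {"offset": [0, 0, 35], "twist": [0, 0, 0], "claw": 0},
    {"offset": [0, 0, 70], "twist": [0, 0, 0], "claw": 0},
    {"offset": [0, 0, 95], "twist": [0, 0, 0], "claw": 0},
    {"offset": [0, 0, 108], "twist": [0, 0, 0], "claw": 0},
    {"offset": [0, 0, 114], "twist": [0, 0, 0], "claw": 0},
    {"offset": [0, 0, 114], "twist": [0, 0, 0], "claw": 0},
    {"offset": [0, 0, 114], "twist": [0, 0, 0], "claw": 0},
  ],
  squeeze=70,
)

```text
clock: 2.38
ee_pos: [0.4966, -0.3661, 0.1383]
tcp_rot: [3.078, -0.618, 0.004]
force: [-0.1, 0.0, 0.4]
gripper_width: 0.997
```

Request:
drive_tool(
  series=[
    {"offset": [-1, 0, 0], "twist": [0, 0, 0], "claw": 255},
    {"offset": [-1, 0, 0], "twist": [0, 0, 0], "claw": 255},
    {"offset": [-1, 0, 0], "twist": [0, 0, 0], "claw": 255},
    {"offset": [-1, 0, 0], "twist": [0, 0, 0], "claw": 255},
    {"offset": [-1, 0, 0], "twist": [0, 0, 0], "claw": 255},
    {"offset": [-1, 0, 0], "twist": [0, 0, 0], "claw": 255},
    {"offset": [-1, 0, 0], "twist": [0, 0, 0], "claw": 255},
    {"offset": [-1, 0, 0], "twist": [0, 0, 0], "claw": 255},
    {"offset": [-1, 0, 0], "twist": [0, 0, 0], "claw": 255},
    {"offset": [-1, 0, 0], "twist": [0, 0, 0], "claw": 255},
  ],
  squeeze=70,
)

```text
clock: 3.22
ee_pos: [0.4952, -0.365, 0.1365]
tcp_rot: [3.08, -0.618, 0.001]
force: [-0.6, -0.5, 2.8]
gripper_width: 0.338
```

Run:
```python
from h import *
import pickle
o=r.get_obs();cv2.imwrite("pics/w4.png",r.capture("wrist"));pickle.dump(o,open("w4.pkl","wb"))
from m2 import fit
C,e,tabs,h=fit("pics/w4.png","w4.pkl");print(e,[t[0] for t in tabs],h,h.mean(0) if len(h) else 0)
go(.495,-.366,.3,-.398)
```

```text
((286.2629089355469, 240.95286560058594), (209.46707153320312, 226.70387268066406), 90.33374786376953) [array([286.2913, 122.1493]), array([189.7622, 307.0793]), array([381.7829, 307.8355]), array([324.8438, 352.3047]), array([247.2593, 352.3889]), array([285.7708, 370.2014])] [[ 0.5006 -0.383   0.13  ]
 [ 0.5099 -0.3328  0.13  ]
 [ 0.4822 -0.399   0.13  ]
 [ 0.4455 -0.3395  0.13  ]
 [ 0.4417 -0.3486  0.13  ]] [ 0.476  -0.3606  0.13  ]
offset [   0.3    1.  -163.6] twist [ 0.0003 -0.0004  0.0018] now [ 0.4952 -0.365   0.1364] F [-0.3318 -0.9003  3.2312] t 3.27 w 0.338
```

Gripped: width 0.338 of 85 mm, about 29 mm. Lifting now.

Request:
drive_tool(
  series=[
    {"offset": [-1, 0, -15], "twist": [0, 0, 0], "claw": 255},
    {"offset": [-1, 0, -45], "twist": [0, 0, 0], "claw": 255},
    {"offset": [-1, 0, -80], "twist": [0, 0, 0], "claw": 255},
    {"offset": [-1, 0, -120], "twist": [0, 0, 0], "claw": 255},
    {"offset": [-1, 0, -160], "twist": [0, 0, 0], "claw": 255},
    {"offset": [-1, 0, -200], "twist": [0, 0, 0], "claw": 255},
    {"offset": [-1, 0, -235], "twist": [0, 0, 0], "claw": 255},
    {"offset": [-1, 0, -255], "twist": [0, 0, 0], "claw": 255},
    {"offset": [-1, 0, -264], "twist": [0, 0, 0], "claw": 255},
    {"offset": [-1, 0, -264], "twist": [0, 0, 0], "claw": 255},
    {"offset": [-1, 0, -264], "twist": [0, 0, 0], "claw": 255},
  ],
)

```text
clock: 4.18
ee_pos: [0.4942, -0.3644, 0.3987]
tcp_rot: [-3.079, 0.618, 0.003]
force: [-0.7, -0.5, -5.3]
gripper_width: 0.335
```

```bash
python3 -c "
from h import *
go(.453,.280,.40,-.18)"
```

```text
offset [-286.6 -578.6    0.1] twist [-0.0015  0.0022 -0.216 ] now [ 0.4942 -0.3644  0.3987] F [-0.7081 -0.5279 -5.2821] t 4.18 w 0.335
```

Request:
drive_tool(
  series=[
    {"offset": [-7, -14, 0], "twist": [0, 0, 0], "claw": 255},
    {"offset": [-22, -44, 0], "twist": [0, 0, 0], "claw": 255},
    {"offset": [-40, -80, 0], "twist": [0, 0, -0.05], "claw": 255},
    {"offset": [-58, -116, 0], "twist": [0, 0, -0.08], "claw": 255},
    {"offset": [-76, -152, 0], "twist": [0, 0, -0.1], "claw": 255},
    {"offset": [-94, -188, 0], "twist": [0, 0, -0.12], "claw": 255},
    {"offset": [-112, -224, 0], "twist": [0, 0, -0.14], "claw": 255},
    {"offset": [-130, -260, 0], "twist": [0, 0, -0.16], "claw": 255},
    {"offset": [-148, -296, 0], "twist": [0, 0, -0.18], "claw": 255},
    {"offset": [-166, -332, 0], "twist": [0, 0, -0.2], "claw": 255},
    {"offset": [-184, -368, 0], "twist": [0, 0, -0.216], "claw": 255},
    {"offset": [-202, -404, 0], "twist": [0, 0, -0.216], "claw": 255},
    {"offset": [-220, -440, 0], "twist": [0, 0, -0.216], "claw": 255},
    {"offset": [-238, -476, 0], "twist": [0, 0, -0.216], "claw": 255},
    {"offset": [-256, -512, 0], "twist": [0, 0, -0.216], "claw": 255},
    {"offset": [-272, -546, 0], "twist": [0, 0, -0.216], "claw": 255},
    {"offset": [-282, -568, 0], "twist": [0, 0, -0.216], "claw": 255},
    {"offset": [-287, -579, 0], "twist": [0, 0, -0.216], "claw": 255},
    {"offset": [-287, -579, 0], "twist": [0, 0, -0.216], "claw": 255},
    {"offset": [-287, -579, 0], "twist": [0, 0, -0.216], "claw": 255},
  ],
)

```text
clock: 5.85
ee_pos: [0.4527, 0.2802, 0.3989]
tcp_rot: [3.127, -0.282, -0.004]
force: [0.5, -0.3, -5.0]
gripper_width: 0.337
```

Run:
```python
from h import *
import pickle
o=r.get_obs();cv2.imwrite("pics/w5.png",r.capture("wrist"));pickle.dump(o,open("w5.pkl","wb"))
go(.551,.262,.30,-.18)
print(proj(cam("wrist",o),[[.551,.262,.128],[.623,.249,.128]]))
```

```text
offset [99.9 -0.4 99.2] twist [ 0.0015  0.0016 -0.0008] now [0.4529 0.2796 0.3993] F [ 0.4011  0.6151 -4.8704] t 5.9 w 0.342
[[285.2719  83.8823]
 [285.2459  16.1063]]
```

View pics/w5.png

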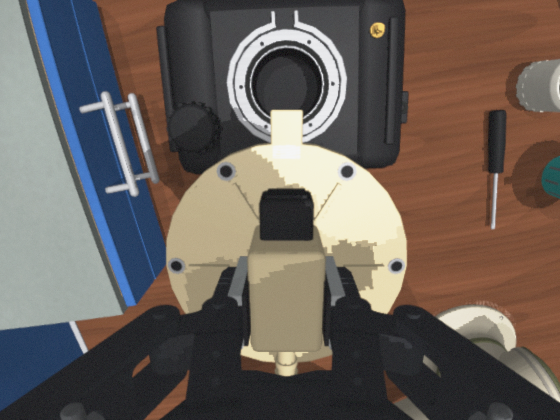

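The picture shows the neck collar at about (287,85), its notch ribs at (274,18) and (297,18), and the tab in hand at (286,125), with flange holes (226,171), (347,171), (176,266) and (397,266). Next I'll fit both.

```bash
cat > m3.py <<'E'
from h import *
import pickle
from scipy.optimize import least_squares
im=cv2.imread("pics/w5.png");o=pickle.load(open("w5.pkl","rb"));C=cam("wrist",o)
w=(im.min(2)>120).astype(np.uint8);w[:,:215]=0;w[:,360:]=0;w[150:]=0;w[105:,266:306]=0
cs=max(cv2.findContours(w,0,cv2.CHAIN_APPROX_NONE)[0],key=cv2.contourArea).reshape(-1,2).astype(float)
P=onz(C,cs,.128)[:,:2]
def rob(P,c0,R0,tol):
    d=np.linalg.norm(P-c0,axis=1);Q=P[abs(d-R0)<tol]
    f=least_squares(lambda q:np.linalg.norm(Q-q[:2],axis=1)-q[2],[*c0,R0],loss="soft_l1",f_scale=.0007)
    return f.x,len(Q)
c0=np.array([.551,.262])
a,n=rob(P,c0,.069,.005);a,n=rob(P,a[:2],.069,.0025);print("outer",a,n)
ctr=a[:2]
# ribs: white pixels 71..79 mm out
ys,xs=np.nonzero(w);q=onz(C,np.c_[xs,ys],.128)[:,:2]-ctr;d=np.linalg.norm(q,axis=1)
k=(d>.0715)&(d<.079)&(q[:,0]>.05);ang=np.arctan2(q[k,1],q[k,0]);s=q[k]
m=np.median(ang);L=s[ang>m+.03].mean(0);Rr=s[ang<m-.03].mean(0) if (ang<m-.03).any() else None
print("ribs",k.sum(),ang.min(),ang.max(),"mid yaw",(ang.min()+ang.max())/2,L,Rr)
# seat bright/well edge at .120 + seal inner
g=cv2.cvtColor(im,6);
Rm=R.from_rotvec(o["tcp_rot"]).as_matrix()
# holes in hand
zt=o["ee_pos"][2]-.0065;hs=[]
for x,y in((226,171),(347,171),(176,266),(397,266)):
    b=g[y-10:y+11,x-10:x+11];n_,l,st,ce=cv2.connectedComponentsWithStats((b<70).astype(np.uint8))
    j=1+st[1:,4].argmax();p=onz(C,[ce[j]+[x-10,y-10]],zt)[0];t=Rm.T@(p-o["ee_pos"]);hs.append(t);print(ce[j]+[x-10,y-10],st[j,4],t*1000)
hs=np.array(hs)[:,:2]
# pattern: radius rh at +-30, +-90 deg
f=least_squares(lambda q:(np.array([[q[0]+q[3]*np.cos(q[2]+a_),q[1]+q[3]*np.sin(q[2]+a_)] for a_ in np.radians([-30,30,-90,90])])-hs).ravel(),[0,0,0,.054])
print("module in tool (x,y mm, yaw rad about tool z, rad)",f.x*[1000,1000,1,1000],abs(f.fun).max()*1000)
S,T=cam("scene"),cam("top");px=proj(C,[[*ctr,.128]])[0]
print("height check",cross(C,px,S,(447.56,248.72)),cross(C,px,T,(150.84,192.61)))
E
python3 m3.py
```

```text
outer [0.5506 0.2605 0.0692] 294
ribs 60 -0.35448523247670066 0.06565724427738906 mid yaw -0.1444139940996558 [0.0752 0.0024] [ 0.0705 -0.0243]
[225.7216 170.9794] 97 [ 47.4908 -26.4398   6.3368]
[346.7568 171.1486] 74 [47.4385 27.6778  6.4394]
[175.7361 265.5139] 72 [  0.5911 -53.716    6.3969]
[396.197  265.9697] 66 [ 0.2866 54.9095  6.6033]
module in tool (x,y mm, yaw rad about tool z, rad) [ 0.4479  0.5613  0.002  54.28  ] 0.11665311204287626
height check (array([0.5513, 0.261 , 0.1251]), np.float64(0.001494551267115885)) (array([0.5498, 0.2609, 0.1318]), np.float64(0.0014093750336401885))
```

```bash
cat > m4.py <<'E'
from h import *
import pickle
im=cv2.imread("pics/w5.png");o=pickle.load(open("w5.pkl","rb"));C=cam("wrist",o);g=cv2.cvtColor(im,6).astype(float)
c=np.array([.5506,.2605]);print("centre px",proj(C,[[*c,.128]]))
out=[]
for y in range(11,24):
    ms=[]
    for lo,hi in((266,285),(287,306)):
        p=np.clip(g[y,lo:hi]-70,0,None);ms.append((p*np.arange(lo,hi)).sum()/max(p.sum(),1e-6))
    q=onz(C,[[ms[0],y],[ms[1],y]],.128)[:,:2]-c;mid=q.mean(0)
    print(y,np.round(ms,1),"r",np.linalg.norm(mid).round(4),"yaw",np.arctan2(mid[1],mid[0]).round(4),"sep",np.linalg.norm(q[0]-q[1]).round(4))
E
python3 m4.py; python3 -c "
from h import *
go(.5506,.2605,.27,-.155)"
```

```text
centre px [[286.6029  83.9965]]
11 [272.9 295.6] r 0.0787 yaw -0.1455 sep 0.0253
12 [272.8 295.8] r 0.0777 yaw -0.1455 sep 0.0256
13 [272.9 295.7] r 0.0766 yaw -0.1446 sep 0.0254
14 [272.9 295.9] r 0.0756 yaw -0.1453 sep 0.0257
15 [273. 296.] r 0.0745 yaw -0.1465 sep 0.0257
16 [272.9 296.2] r 0.0735 yaw -0.1472 sep 0.0259
17 [273.2 296.1] r 0.0724 yaw -0.1478 sep 0.0255
18 [273.3 296.1] r 0.0714 yaw -0.1482 sep 0.0255
19 [273.2 296.1] r 0.0703 yaw -0.1478 sep 0.0256
20 [273.3 296.1] r 0.0693 yaw -0.1473 sep 0.0255
21 [273.3 296.5] r 0.0682 yaw -0.15 sep 0.026
22 [272.8 297.6] r 0.0671 yaw -0.155 sep 0.0278
23 [271.7 298.8] r 0.0661 yaw -0.1552 sep 0.0303
offset [ 99.8   1.1 129.2] twist [ 0.0015  0.0017 -0.0258] now [0.4529 0.2796 0.3993] F [ 0.4011  0.6151 -4.8704] t 5.9 w 0.342
```

Yaw target is -0.147 rad (rib direction gives -0.14), and the neck is at (0.5506, 0.2605). Allowing for the module's offset in the hand, TCP goes to (0.5502, 0.2611) with yaw -0.145.

```bash
python3 -c "
from h import *
go(.5502,.2611,.27,-.145)"
```

```text
offset [ 99.3   0.5 129.2] twist [ 0.0014  0.0017 -0.0358] now [0.4529 0.2796 0.3993] F [ 0.4011  0.6151 -4.8704] t 5.9 w 0.342
```

Request:
drive_tool(
  series=[
    {"offset": [15, 0, 0], "twist": [0.001, 0.001, -0.01], "claw": 255},
    {"offset": [45, 0.3, 0], "twist": [0.001, 0.001, -0.036], "claw": 255},
    {"offset": [75, 0.5, 0], "twist": [0.001, 0.001, -0.036], "claw": 255},
    {"offset": [94, 0.5, 0], "twist": [0.001, 0.001, -0.036], "claw": 255},
    {"offset": [99.3, 0.5, 10], "twist": [0.001, 0.001, -0.036], "claw": 255},
    {"offset": [99.3, 0.5, 35], "twist": [0.001, 0.001, -0.036], "claw": 255},
    {"offset": [99.3, 0.5, 65], "twist": [0.001, 0.001, -0.036], "claw": 255},
    {"offset": [99.3, 0.5, 95], "twist": [0.001, 0.001, -0.036], "claw": 255},
    {"offset": [99.3, 0.5, 120], "twist": [0.001, 0.001, -0.036], "claw": 255},
    {"offset": [99.3, 0.5, 129], "twist": [0.001, 0.001, -0.036], "claw": 255},
    {"offset": [99.3, 0.5, 129], "twist": [0.001, 0.001, -0.036], "claw": 255},
    {"offset": [99.3, 0.5, 129], "twist": [0.001, 0.001, -0.036], "claw": 255},
  ],
)

```text
clock: 6.9
ee_pos: [0.5507, 0.2616, 0.2725]
tcp_rot: [-3.132, 0.227, -0.004]
force: [0.7, 0.1, -4.8]
gripper_width: 0.342
```

```bash
python3 -c "
from h import *
go(.5502,.2611,.165,-.145);r.capture('top');go(.5502,.2611,.165,-.145)"
```

```text
offset [ -0.6   0.7 107.4] twist [-0.0014 -0.0021  0.0001] now [0.5507 0.2616 0.2725] F [ 0.7123  0.1211 -4.8279] t 6.9 w 0.342
offset [ -1.1   1.1 108.2] twist [-0.0022 -0.0039  0.0003] now [0.551  0.2619 0.2732] F [ 0.3632  1.1075 -4.9544] t 6.95 w 0.337
```

Request:
drive_tool(
  series=[
    {"offset": [-0.5, 0.5, 10], "twist": [-0.001, -0.002, 0], "claw": 255},
    {"offset": [-0.5, 0.5, 30], "twist": [-0.001, -0.002, 0], "claw": 255},
    {"offset": [-0.5, 0.5, 52], "twist": [-0.001, -0.002, 0], "claw": 255},
    {"offset": [-0.5, 0.5, 74], "twist": [-0.001, -0.002, 0], "claw": 255},
    {"offset": [-0.5, 0.5, 94], "twist": [-0.001, -0.002, 0], "claw": 255},
    {"offset": [-0.5, 0.5, 104], "twist": [-0.001, -0.002, 0], "claw": 255},
    {"offset": [-0.5, 0.5, 106], "twist": [-0.001, -0.002, 0], "claw": 255},
    {"offset": [-0.5, 0.5, 106], "twist": [-0.001, -0.002, 0], "claw": 255},
    {"offset": [-0.5, 0.5, 106], "twist": [-0.001, -0.002, 0], "claw": 255},
  ],
)

```text
clock: 7.7
ee_pos: [0.5507, 0.262, 0.1668]
tcp_rot: [-3.133, 0.226, -0.002]
force: [-1.3, -0.1, -4.9]
gripper_width: 0.337
```

Run:
```python
from h import *
import pickle
go(.5502,.2611,.1365,-.145)
o=r.get_obs();w=r.capture("wrist");s=r.capture("scene");pickle.dump(o,open("w6.pkl","wb"));cv2.imwrite("pics/w6.png",w);cv2.imwrite("pics/s6.png",s)
go(.5502,.2611,.1365,-.145)
f=lambda im,x,y,w,h,W,H:cv2.resize(im[y:y+h,x:x+w],(W,H),interpolation=cv2.INTER_CUBIC)
cv2.imwrite("pics/c6.png",np.hstack([f(w,180,40,210,230,400,438),f(s,390,190,100,110,400,438)]))
```

```text
offset [-0.4  1.  30.3] twist [-0.001  -0.0015  0.0008] now [0.5507 0.262  0.1668] F [-1.2797 -0.0635 -4.8993] t 7.7 w 0.337
offset [-0.3  0.9 30.3] twist [-0.001  -0.0016  0.0009] now [0.5506 0.262  0.1668] F [ 0.2726  0.3735 -5.1006] t 7.8 w 0.341
```

View pics/c6.png

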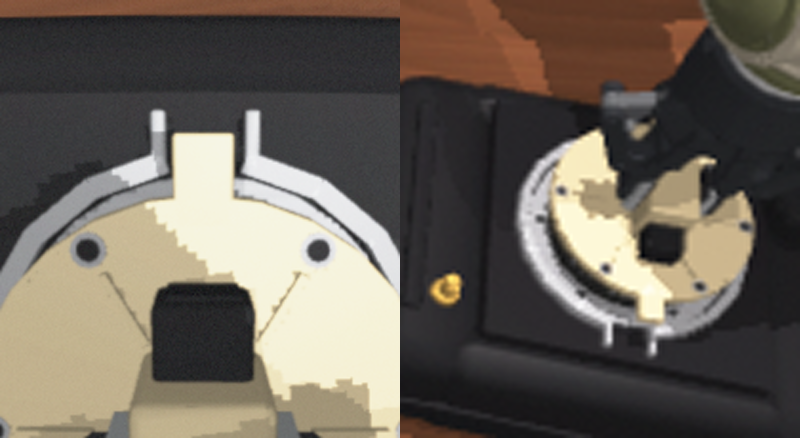

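The picture shows the tab (crop 203,165) midway between the ribs (158 and 252), with the flange concentric above the collar. Lowering on.

Request:
drive_tool(
  series=[
    {"offset": [-0.3, 0.7, 4], "twist": [-0.001, -0.001, 0], "claw": 255},
    {"offset": [-0.3, 0.7, 9], "twist": [-0.001, -0.001, 0], "claw": 255},
    {"offset": [-0.3, 0.7, 14], "twist": [-0.001, -0.001, 0], "claw": 255},
    {"offset": [-0.3, 0.7, 17], "twist": [-0.001, -0.001, 0], "claw": 255},
    {"offset": [-0.3, 0.7, 19], "twist": [-0.001, -0.001, 0], "claw": 255},
    {"offset": [-0.3, 0.7, 21], "twist": [-0.001, -0.001, 0], "claw": 255},
    {"offset": [-0.3, 0.7, 22], "twist": [-0.001, -0.001, 0], "claw": 255},
    {"offset": [-0.3, 0.7, 22], "twist": [-0.001, -0.001, 0], "claw": 255},
    {"offset": [-0.3, 0.7, 22], "twist": [-0.001, -0.001, 0], "claw": 255},
  ],
)

```text
clock: 8.55
ee_pos: [0.5496, 0.2611, 0.1438]
tcp_rot: [3.133, -0.226, -0.003]
force: [-3.1, -1.9, 2.9]
gripper_width: 0.343
```

Request:
drive_tool(
  series=[
    {"offset": [0, 0, 1], "twist": [0, 0, 0], "claw": 255},
    {"offset": [0, 0, 2], "twist": [0, 0, 0], "claw": 255},
    {"offset": [0, 0, 2], "twist": [0, 0, 0], "claw": 255},
    {"offset": [0, 0, 2], "twist": [0, 0, 0], "claw": 255},
  ],
)

```text
clock: 8.88
ee_pos: [0.5496, 0.2611, 0.1414]
tcp_rot: [3.133, -0.226, -0.003]
force: [-2.9, -1.8, 4.3]
gripper_width: 0.337
```

```bash
cat > st.py <<'E'
from h import *
F=[]
for i in range(4):
    r.capture("wrist");o=r.get_obs();F.append(np.r_[o["ee_pos"]*1000,o["force"],o["torque"]])
print(np.array(F).mean(0).round(2),np.array(F).std(0).round(2),o["clock"],o["gripper_width"]);go(.5502,.2611,.1365,-.145)
E
python3 st.py
```

```text
[549.61 261.12 141.4   -3.05  -1.65   4.93  -0.38   0.63  -0.01] [0.01 0.01 0.01 0.41 0.34 0.3  0.02 0.02 0.03] 9.0833 0.3391182106227805
offset [ 0.6 -0.1  4.9] twist [0.001  0.0019 0.0007] now [0.5496 0.2611 0.1414] F [-3.5081 -1.4722  4.8817] t 9.08 w 0.339
```

Run:
```python
from h import *
w=r.capture("wrist");cv2.imwrite("pics/w7.png",w)
cv2.imwrite("pics/c7.png",cv2.resize(w[60:270,150:430],(800,600),interpolation=cv2.INTER_CUBIC))
```

```text
(no output)
```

View pics/c7.png

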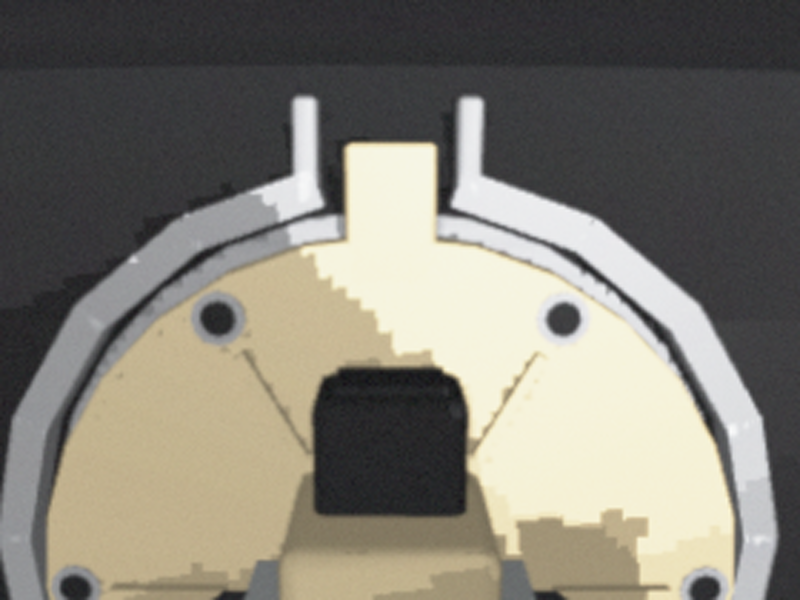

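The picture shows the tab (392) about 0.7 mm right of the notch middle (388). The front gap is about 4 mm where 3 is nominal. I'll lift slightly, re-centre (+1.2 x, -0.6 y in tool axes) and check the side force.

Request:
drive_tool(
  series=[
    {"offset": [0, 0, -5], "twist": [0.001, 0.002, 0], "claw": 255},
    {"offset": [0, 0, -12], "twist": [0.001, 0.002, 0], "claw": 255},
    {"offset": [1.2, -0.6, -12], "twist": [0.001, 0.002, 0], "claw": 255},
    {"offset": [1.2, -0.6, -12], "twist": [0.001, 0.002, 0], "claw": 255},
    {"offset": [1.2, -0.6, -12], "twist": [0.001, 0.002, 0], "claw": 255},
  ],
)

```text
clock: 9.55
ee_pos: [0.5508, 0.2616, 0.1525]
tcp_rot: [3.133, -0.226, -0.002]
force: [0.4, 0.4, -5.2]
gripper_width: 0.339
```

```bash
python3 st.py
```

```text
[550.7  261.55 152.65   0.29  -0.01  -4.72  -0.01  -0.01  -0.01] [0.02 0.01 0.14 0.48 0.38 0.27 0.04 0.02 0.01] 9.75 0.33531655655172965
offset [-0.5  0.5 16.4] twist [0.0002 0.0007 0.0008] now [0.5507 0.2616 0.1529] F [ 0.0409 -0.0439 -4.6343] t 9.75 w 0.335
```

Request:
drive_tool(
  series=[
    {"offset": [0, 0, 3], "twist": [0, 0, 0], "claw": 255},
    {"offset": [0, 0, 6], "twist": [0, 0, 0], "claw": 255},
    {"offset": [0, 0, 9], "twist": [0, 0, 0], "claw": 255},
    {"offset": [0, 0, 10.5], "twist": [0, 0, 0], "claw": 255},
    {"offset": [0, 0, 10.5], "twist": [0, 0, 0], "claw": 255},
    {"offset": [0, 0, 10.5], "twist": [0, 0, 0], "claw": 255},
  ],
)

```text
clock: 10.25
ee_pos: [0.5511, 0.2616, 0.1434]
tcp_rot: [-3.133, 0.226, -0.002]
force: [-1.1, -0.6, 5.8]
gripper_width: 0.335
```

```bash
python3 st.py
```

```text
[551.04 261.6  143.26  -1.47  -0.31   4.27  -0.07   0.23  -0.01] [0.02 0.01 0.07 0.19 0.62 0.51 0.04 0.03 0.02] 10.45 0.3407167455229105
offset [-0.7  0.6  6.6] twist [-0.0003 -0.0006  0.0008] now [0.551  0.2616 0.1431] F [-1.1924 -0.0763  4.2448] t 10.45 w 0.341
```

Request:
drive_tool(
  series=[
    {"offset": [0, 0, 1], "twist": [0, 0, 0], "claw": 255},
    {"offset": [0, 0, 2], "twist": [0, 0, 0], "claw": 255},
    {"offset": [0, 0, 3], "twist": [0, 0, 0], "claw": 255},
    {"offset": [0, 0, 4], "twist": [0, 0, 0], "claw": 255},
    {"offset": [0, 0, 5], "twist": [0, 0, 0], "claw": 255},
    {"offset": [0, 0, 5], "twist": [0, 0, 0], "claw": 255},
    {"offset": [0, 0, 5], "twist": [0, 0, 0], "claw": 255},
  ],
)

```text
clock: 11.03
ee_pos: [0.551, 0.2616, 0.1383]
tcp_rot: [-3.133, 0.226, -0.001]
force: [-1.6, -0.7, 7.7]
gripper_width: 0.343
```

```bash
python3 st.py
```

```text
[551.04 261.6  138.29  -1.91  -1.04   8.06  -0.12   0.32  -0.01] [0.01 0.01 0.02 0.23 0.72 0.26 0.03 0.03 0.01] 11.2333 0.33882178905401533
offset [-0.8  0.6  1.8] twist [-0.0003 -0.0008  0.0008] now [0.551  0.2616 0.1383] F [-1.8733 -0.5969  8.2259] t 11.23 w 0.339
```

Force is 8.1 N at TCP 138.3 mm, so the seal has just been touched. The remaining 7 N at about 4.3 N/mm is about 1.6 mm.

Request:
drive_tool(
  series=[
    {"offset": [0, 0, 0.5], "twist": [0, 0, 0], "claw": 255},
    {"offset": [0, 0, 1], "twist": [0, 0, 0], "claw": 255},
    {"offset": [0, 0, 1.3], "twist": [0, 0, 0], "claw": 255},
    {"offset": [0, 0, 1.5], "twist": [0, 0, 0], "claw": 255},
    {"offset": [0, 0, 1.5], "twist": [0, 0, 0], "claw": 255},
    {"offset": [0, 0, 1.5], "twist": [0, 0, 0], "claw": 255},
  ],
)

```text
clock: 11.73
ee_pos: [0.5511, 0.2616, 0.1374]
tcp_rot: [-3.133, 0.226, -0.002]
force: [-4.2, -1.4, 12.5]
gripper_width: 0.341
```

```bash
python3 st.py
python3 - <<'E'
from h import *
w=r.capture("wrist");s=r.capture("scene");cv2.imwrite("pics/s8.png",s)
f=lambda im,x,y,w,h,W,H:cv2.resize(im[y:y+h,x:x+w],(W,H),interpolation=cv2.INTER_CUBIC)
cv2.imwrite("pics/c8.png",np.hstack([f(w,150,60,280,220,400,314),f(s,390,190,100,78,400,314)]))
E
```

```text
[551.05 261.62 137.38  -3.25  -0.91  11.64  -0.23   0.61  -0.01] [0.01 0.   0.01 0.21 0.53 0.35 0.03 0.02 0.02] 11.9333 0.3389222181292134
offset [-0.8  0.6  0.9] twist [-0.0004 -0.0014  0.0008] now [0.5511 0.2616 0.1374] F [-3.5669 -1.2328 11.3318] t 11.93 w 0.339
```

View pics/c8.png

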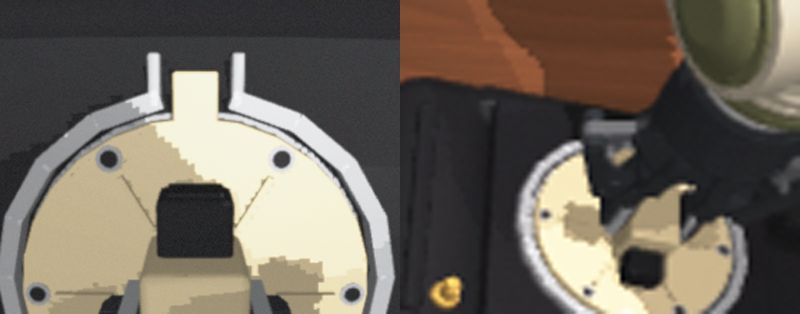

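The picture shows the tab in the notch and the flange inside the collar. Force is 11.6 N with a 3 N side load, so I'll press a little more and ease x.

Request:
drive_tool(
  series=[
    {"offset": [-0.4, 0, 0.5], "twist": [0, 0, 0], "claw": 255},
    {"offset": [-0.6, 0.1, 1], "twist": [0, 0, 0], "claw": 255},
    {"offset": [-0.6, 0.1, 1.3], "twist": [0, 0, 0], "claw": 255},
    {"offset": [-0.6, 0.1, 1.3], "twist": [0, 0, 0], "claw": 255},
    {"offset": [-0.6, 0.1, 1.3], "twist": [0, 0, 0], "claw": 255},
    {"offset": [-0.6, 0.1, 1.3], "twist": [0, 0, 0], "claw": 255},
  ],
)

```text
clock: 12.53
ee_pos: [0.5511, 0.2616, 0.1367]
tcp_rot: [-3.133, 0.226, -0.005]
force: [-1.4, -1.1, 14.0]
gripper_width: 0.339
```

```bash
python3 st.py
```

```text
[551.07 261.61 136.72  -2.09  -1.19  14.76  -0.35   0.49   0.01] [0.01 0.01 0.01 0.38 0.28 0.25 0.03 0.02 0.04] 12.7333 0.3423503940485341
offset [-0.8  0.6  0.2] twist [-0.001  -0.0032  0.0008] now [0.5511 0.2616 0.1367] F [-1.5306 -0.8782 15.0092] t 12.73 w 0.342
```

14.8 N at TCP 136.7 mm, where 136.5 was predicted. Holding.

Request:
drive_tool(
  series=[
    {"offset": [0, 0, 0], "twist": [0, 0, 0], "claw": 255},
    {"offset": [0, 0, 0], "twist": [0, 0, 0], "claw": 255},
    {"offset": [0, 0, 0], "twist": [0, 0, 0], "claw": 255},
    {"offset": [0, 0, 0], "twist": [0, 0, 0], "claw": 255},
    {"offset": [0, 0, 0], "twist": [0, 0, 0], "claw": 255},
    {"offset": [0, 0, 0], "twist": [0, 0, 0], "claw": 255},
    {"offset": [0, 0, 0], "twist": [0, 0, 0], "claw": 255},
    {"offset": [0, 0, 0], "twist": [0, 0, 0], "claw": 255},
    {"offset": [0, 0, 0], "twist": [0, 0, 0], "claw": 255},
    {"offset": [0, 0, 0], "twist": [0, 0, 0], "claw": 255},
    {"offset": [0, 0, 0], "twist": [0, 0, 0], "claw": 255},
    {"offset": [0, 0, 0], "twist": [0, 0, 0], "claw": 255},
    {"offset": [0, 0, 0], "twist": [0, 0, 0], "claw": 255},
    {"offset": [0, 0, 0], "twist": [0, 0, 0], "claw": 255},
    {"offset": [0, 0, 0], "twist": [0, 0, 0], "claw": 255},
    {"offset": [0, 0, 0], "twist": [0, 0, 0], "claw": 255},
    {"offset": [0, 0, 0], "twist": [0, 0, 0], "claw": 255},
    {"offset": [0, 0, 0], "twist": [0, 0, 0], "claw": 255},
    {"offset": [0, 0, 0], "twist": [0, 0, 0], "claw": 255},
    {"offset": [0, 0, 0], "twist": [0, 0, 0], "claw": 255},
  ],
)

```text
clock: 14.4
ee_pos: [0.5511, 0.2616, 0.1367]
tcp_rot: [-3.133, 0.226, -0.005]
force: [-2.0, -0.7, 14.8]
gripper_width: 0.344
```

Request:
drive_tool(
  series=[
    {"offset": [0, 0, 0], "twist": [0, 0, 0], "claw": 255},
    {"offset": [0, 0, 0], "twist": [0, 0, 0], "claw": 255},
    {"offset": [0, 0, 0], "twist": [0, 0, 0], "claw": 255},
    {"offset": [0, 0, 0], "twist": [0, 0, 0], "claw": 255},
    {"offset": [0, 0, 0], "twist": [0, 0, 0], "claw": 255},
    {"offset": [0, 0, 0], "twist": [0, 0, 0], "claw": 255},
    {"offset": [0, 0, 0], "twist": [0, 0, 0], "claw": 255},
    {"offset": [0, 0, 0], "twist": [0, 0, 0], "claw": 255},
    {"offset": [0, 0, 0], "twist": [0, 0, 0], "claw": 255},
    {"offset": [0, 0, 0], "twist": [0, 0, 0], "claw": 255},
    {"offset": [0, 0, 0], "twist": [0, 0, 0], "claw": 255},
    {"offset": [0, 0, 0], "twist": [0, 0, 0], "claw": 255},
    {"offset": [0, 0, 0], "twist": [0, 0, 0], "claw": 255},
    {"offset": [0, 0, 0], "twist": [0, 0, 0], "claw": 255},
    {"offset": [0, 0, 0], "twist": [0, 0, 0], "claw": 255},
    {"offset": [0, 0, 0], "twist": [0, 0, 0], "claw": 255},
    {"offset": [0, 0, 0], "twist": [0, 0, 0], "claw": 255},
    {"offset": [0, 0, 0], "twist": [0, 0, 0], "claw": 255},
    {"offset": [0, 0, 0], "twist": [0, 0, 0], "claw": 255},
    {"offset": [0, 0, 0], "twist": [0, 0, 0], "claw": 255},
  ],
)

```text
clock: 16.07
ee_pos: [0.5511, 0.2616, 0.1367]
tcp_rot: [-3.133, 0.226, -0.005]
force: [-0.8, -1.3, 14.1]
gripper_width: 0.34
```

Request:
drive_tool(
  series=[
    {"offset": [0, 0, 0], "twist": [0, 0, 0], "claw": 255},
    {"offset": [0, 0, 0], "twist": [0, 0, 0], "claw": 255},
    {"offset": [0, 0, 0], "twist": [0, 0, 0], "claw": 255},
    {"offset": [0, 0, 0], "twist": [0, 0, 0], "claw": 255},
    {"offset": [0, 0, 0], "twist": [0, 0, 0], "claw": 255},
    {"offset": [0, 0, 0], "twist": [0, 0, 0], "claw": 255},
    {"offset": [0, 0, 0], "twist": [0, 0, 0], "claw": 255},
    {"offset": [0, 0, 0], "twist": [0, 0, 0], "claw": 255},
    {"offset": [0, 0, 0], "twist": [0, 0, 0], "claw": 255},
    {"offset": [0, 0, 0], "twist": [0, 0, 0], "claw": 255},
  ],
)

```text
clock: 16.9
ee_pos: [0.5511, 0.2616, 0.1367]
tcp_rot: [-3.133, 0.226, -0.005]
force: [-1.3, -1.0, 14.2]
gripper_width: 0.339
```

```bash
python3 st.py
```

```text
[551.06 261.62 136.71  -1.89  -0.92  14.68  -0.34   0.5   -0.04] [0.   0.01 0.   0.49 0.41 0.29 0.05 0.02 0.04] 17.1 0.3350182574143936
offset [-0.8  0.6  0.2] twist [-0.001  -0.0032  0.0008] now [0.5511 0.2616 0.1367] F [-1.9005 -1.1095 14.4011] t 17.1 w 0.335
```

```bash
python3 -c "
from cell import r
print(r.close_job())"
```

```text
the job is handed in; nothing more can be done
None
```

The fuel pump module (the large cream one) is seated in the tank with its tab in the notch, and the job was handed in with the arm still gripping and pressing.

- **Push:** I held it for more than 4 s. Readings stayed between about 14 and 15 N, averaging 14.7 N at the end. A side load of about 2 N remained.
- **Seating:** the tool stood 136.7 mm above the bench. That puts the flange about 2 mm above the seat, as your description predicts for 15 N, if the block did not slip in the grip. Grip width stayed constant, and a wrist-camera picture taken just before the final press showed the tab in the notch and the flange inside the collar.
- **Re-centring:** on the first lowering there was a side force of about 3.5 N. I lifted the module about 11 mm, shifted it about 1.3 mm and lowered it again.
- **Checks that disagreed:** the fixed cameras put the notch at -0.19 rad and the wrist camera at -0.147 rad. I used the wrist value, and the tab fitted. Some two-view heights were off by 4 to 12 mm where the outline fits were rough; the better ones agreed with the text.
- **Not checked:** I did not look at the rest of the bench at the end. I carried the module with its foot about 260 mm above the bench, well above everything else on it.

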